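Fish the seat-clamp ring out from under the bread rack

TASK

A metal seat-clamp ring off the bicycle has got under the low wire bread rack. Take the telescopic hook rod off its fork stand, set its tip down inside the ring and, with the tip sliding on the counter all the while, drag the ring out over the sill until its centre lies 5 to 15 cm in front of the rack's front edge, flat on the counter; then hang the rod back in its fork and let go. Nobody knows how far the rod has been pulled out, so feel for the counter with its tip and lean on it only lightly (never more than 8 N on counter or rack), do not touch the ring with the hand or the arm, and leave everything else where it is.

Things in the scene. Friction and masses are not known exactly. Their poses are not given: they have to be found in the camera images.
- rack: Fixed wire bread cooling rack, 190 mm deep (x), 200 wide (y), top 50 high, loaf on top. Origin on the counter at the middle of its front (robot-side) edge; +x points inwards under the rack, y along the front. Four 8 mm legs at the corners (x 4 and 186, y +-100).
- rack_mouth (a point): Middle of the rack's open front, 21 mm above the counter. Clear height under the rack 42 mm. Just inside the front, across the whole width, lies a steel sill strip fixed to the rack: 3 mm high from x = 9 to 15, bevelled down to the counter at x = 0 and 24.
- clamp: Dark steel ring (bicycle seat clamp) lying flat on the counter under the rack, outside diameter 54, hole diameter 34, 7 high, about 100 g. Origin at the centre of its underside. Starts 52 to 68 inside the front edge and within 30 of the rack's middle line.
- rod: Telescopic hook rod, about 195 g, hanging upright. Origin: centre of the underside of its square collar (32 x 32 x 4 mm), z up. Below, a 10 mm tube to z = -22, then a 6 mm wire going down, bent into a level foot along +x, its end turned down as a tip at x = 95, y = 0; foot axis 18 above the tip's bottom. The tip's bottom is 97 to 133 mm below the origin, new each time, not measured.
- rod_grip (a point): Middle of the rod's black handle, 45 mm above the rod's origin; axes as the rod. Handle square, 18 x 18 mm, from 4 to 72 mm above the origin, sides facing x and y: grip here from above. The wire sits tight in the handle (about 60 N) at its unknown length, and is sprung: pressed down, the tip gives about 1 mm per 1.5 to 2 N, for 16 mm.
- stand: Fixed fork stand for the rod. Origin on the counter below the rod's axis. Fork plate 6 mm thick, top at z = 155, slot 14 mm wide, open to -x: prongs end at x = -20, slot's closed end at x = 13. Posts of 10 mm at x = 30, y = +-45; base plate 6 high, x -45 to 55, y +-55.
- fork_seat (a point): Top of the fork plate where the rod's origin belongs, 155 mm above the stand's origin, axes as the stand. The rod hangs by its collar on the prongs, foot along +x (within 0.15 rad) between the posts. Lift it some 10 mm and draw it out 128 mm along -x before raising it (only then the foot's end is clear of the fork); hang it back the same way.
- table: The fixed counter top, z = 0.
- cup: Terracotta mug, 65 high, 60 wide, bystander.
- tumbler: Glass tumbler, 85 high, 56 wide, bystander.
- bottle: Amber bottle, 200 high, 66 wide, bystander; stands on the side opposite to the stand.
- bowl: White bowl, 45 high, 90 wide, bystander.
- loaf: Bread loaf on the rack, 62 wide, 140 long, 57 high, bystander.
- cork: Cork disc without a hole, 44 diameter, 12 high, on the counter under the rack, deeper in than the ring, bystander.
There are look-alikes about, which are no part of the job. What is shaped like the stand but blue or red is not meant. Leave any orange look-alike of the rod alone.

How it is judged:
On the way, in this order (a step that is already met when the one before it is completed fails the run):
1. the rod is taken off its fork (horizontal distance between rod and stand above 0.07 m), for 0.1 s.
2. the hook drags the ring, still under the rack, with its tip resting on the counter (contact force between rod and clamp above 0.1 N and x of clamp in the frame of rack above 0.02 m and contact force between rod and table above 0.3 N), for 0.06 s.
3. the ring lies out in front of the rack (x of clamp in the frame of rack between -0.2 and -0.05 m and height (world z) of clamp below 0.005 m and angle between clamp's own z axis and vertical below 0.15 rad), for 0.2 s.
At the end, for the whole second after the job is handed in: The ring lies flat on the counter with its centre 50 to 200 mm in front of the rack's front edge, at rest; the rod hangs upright (within 0.12 rad) in the fork with its collar on the prongs (within 4 mm in height, 8 mm across the slot, -12 to +10 mm along it), at rest and released (all of step 3 and x of rod in the frame of stand between -0.012 and 0.01 m and y of rod in the frame of stand between -0.008 and 0.008 m and z of rod in the frame of stand between 0.151 and 0.159 m and angle between rod's own z axis and vertical below 0.12 rad and linear speed of each of clamp, rod below 0.02 m/s); the robot touches nothing.
It fails at once if the rod is pressed on the counter with more than 8 N (contact force between rod and table above 8 N).
It fails at once if the rod presses or pulls on the rack or its sill with more than 8 N (contact force between rod and rack above 8 N).
It fails at once if the hand or the arm touches the ring (contact force between any of the fingers, the arm and clamp above 0.3 N).
It fails at once if another thing is shifted by more than 25 mm (distance of any of cup, tumbler, bottle, bowl, loaf, cork from where it was at the start of the episode above 0.025 m).
It also fails if it takes over 72 s, if anything falls off the work surface, if the arm or the gripper's body presses on something with over 40 N, if the wrist force passes 120 N, or if a joint passes its speed limit or range.

ROBOT

A 6-joint arm with a two-finger parallel gripper is mounted at the origin on the work surface. World frame = base frame: x ahead of the robot, y to its left, z up, the work surface at z = 0. Lengths are in m, angles in rad, forces in N, time in s.
With the tool pointing down it reaches from about 0.4 to 0.825 m from the base axis. Payload 7 kg.
Tool frame: the origin (TCP) lies midway between the tips of the shut fingers; the grasp point (between the pads) lies 19 mm behind it; z points along the fingers, y is the line along which they close (so a half turn about z gives the same grasp; the last joint's range is limited). The gripper opens to 88 mm and grips with 3 to 60 N. Pads are 19 mm wide; open, the fingers measure 130 mm over their backs; the gripper's body (78 mm by 193 mm) begins 47 mm behind the grasp point.
Start: joints at [1.464, 0.359, 0.012, 0, -1.224, -0.288], TCP at [0.26, 0.623, 0.227] pointing down, gripper open.
Joint ranges: [-3.07, 3.07], [-1.43, 2.12], [-1.02, 1.25], [-3.03, 1.67], [-3.05, -0], [-3.03, 3.03]. Speed limits (rad/s): [2.39, 2.39, 3.01, 3.14, 3.14, 3.14].

INTERFACE

Orientations are given as [roll, pitch, yaw] about the fixed x, y, z axes, in that order (R = Rz(yaw) Ry(pitch) Rx(roll)).
In Python, from station import arm gives the robot as it stands.
- The arm moves only by the tool servo_tool, never from a script. Its argument "deltas" is a list of rows, each a list of 7 numbers: the closure, from -1 (fully open) to 1 (shut), then the shift along the tool's x, y, z in mm, then the turn, a rotation vector about the tool's x, y, z in degrees. In form: [[gripper, x, y, z, ax, ay, az], ...]. A call has 1 to 20 rows; each row shifts and turns the commanded pose from where the row before left it, along the tool's axes as they then stand; what a row does not reach is not made up. A row lasts 1/12 s, in which the tool goes at most 41.7 mm and 7.16 degrees, less where a joint would pass 70% of its speed; a pose out of reach is approached as far as the arm can. A call is refused whole if a number of a shift passes 41.7 or a number of a turn 7.16, either way. A call with a gripper value outside its range is refused whole. The fingers move at their own pace and stop on an object; "squeeze" is the grip in N (left out, the last holds). Time passes only in rows, so rows that do not move let the fingers close. It gives the time, the measured TCP pose, the force, the opening and the grip force at its end, in the units of the state.
- arm.get_state(): the state, without advancing time (a new reading comes with each control period).
- arm.grab_frame(name): name is "scene" or "top"; returns a dict with "color" (480x640x3 uint8, red, green, blue), "K" (3x3 intrinsics, pixels), "distortion" ([k1, k2, p1, p2, k3] as OpenCV has them; the pictures are not rectified), "position" and "orientation" of the camera in the world. Camera axes: x right, y down, z forward; pixel columns grow to the right and rows downward; lengths in m; the calibration is good to about 2 mm. A picture is of the moment at which its call begins. There is no depth.
- arm.job_done(): hands the job in; it is judged then, once.
Trained networks look in a picture, given as the dict that the camera call returned (one of the last four; its "shot" number tells which), for a name from the list of things; names that differ only in an ending like _2 or _b are one class to them, and where a whole thing is asked for, a point or a joint stands for the part that bears it (a point fixed in the world has none). Each returns a list of dicts, best first, with "conf" (0 to 1); they miss things now and then, are a little off and sometimes report something else, mostly with a low value. They report only what shows in the picture. A call takes as long as a camera call. They do not tell look-alikes from the thing itself.
- arm.recognise(query, picture): "at" ([x, y, z] in m, in the coordinates of the camera as it stood for that picture, good to about 4 mm: the middle of the surface that is visible of it).
The state is a dict: "t": time; "q": joint angles; "qd": joint speeds; "joint_efforts": joint torques, N m; "eef_pos": TCP position; "ee_rot": TCP orientation; "force": force on the tool from outside, world axes, zero at the start; "moment": the same for the moment, N m; "width": finger opening in m; "gripper_force": force on a finger pad.
Only numpy, scipy, OpenCV 4.12 (cv2) and the standard library are available. Lean on these libraries where they do the work, as an engineer would, in place of code of your own. Each camera call takes 0.05 s, during which the arm holds its last target. There are 200 camera calls.

## Working session

There is one attempt and no reset: what is moved stays moved. The work goes in short steps, Python scripts to look and compute and a tool call to move; the robot and the scene stay as the last step left them, time stands still between calls to the robot, and variables do not carry over. Pictures are saved under pics/ and viewed, at most 10 in all, crops included, and the job is handed in when it is done.

Besides the shell and the picture viewer there is one more tool, called after "Emit:" as name([rows], argument=value, ...), one row to a line, values as JSON. servo_tool: Moves the arm, as the interface text tells. Its arguments: {"type":"object","properties":{"deltas":{"type":"array","items":{"type":"array","items":{"type":"number"}}},"squeeze":{"type":"number"}},"required":["deltas"]}

```bash
mkdir -p pics; cat > h.py <<'E'
import numpy as np, cv2
from scipy.spatial.transform import Rotation as R
from station import arm
def cam(p):
    o=np.array(p["orientation"],float)
    M=o if o.shape==(3,3) else (R.from_euler('xyz',o).as_matrix() if o.size==3 else R.from_quat(o).as_matrix())
    return M,np.array(p["position"],float)
def ray(p,uv,z):
    M,c=cam(p)
    n=cv2.undistortPoints(np.array([[uv]],float),p["K"],np.array(p["distortion"]))[0,0]
    d=M@np.array([n[0],n[1],1]); return c+d*(z-c[2])/d[2]
def proj(p,X):
    M,c=cam(p); X=np.atleast_2d(np.array(X,float))
    return cv2.projectPoints((X-c)@M,np.zeros(3),np.zeros(3),p["K"],np.array(p["distortion"]))[0][:,0]
def rec(p,q,n=4):
    M,c=cam(p)
    for r in arm.recognise(q,p)[:n]:
        w=M@np.array(r["at"])+c
        print(q,round(r["conf"],2),w.round(4),proj(p,w)[0].round())
def save(p,f,crop=None,k=1):
    im=cv2.cvtColor(p["color"],cv2.COLOR_RGB2BGR)
    if crop: a,b,c,d=crop; im=im[b:d,a:c]
    cv2.imwrite("pics/"+f,cv2.resize(im,None,fx=k,fy=k,interpolation=cv2.INTER_CUBIC))
E
python3 - <<'E'
from h import *
for n in("scene","top"):
    p=arm.grab_frame(n); save(p,n+"0.png"); print(n,p["position"],p["orientation"],p["K"])
    for q in("rack","clamp","rod","stand","cork","loaf","cup","tumbler","bottle","bowl"): rec(p,q)
print(arm.get_state())
E
```

```text
scene [0.93706644 0.2996936  0.97850435] [-2.56080979  0.00965004  2.27165123] [[515.46546152   0.         324.21740331]
 [  0.         515.46546152 230.36862108]
 [  0.           0.           1.        ]]
rack 0.88 [0.7028 0.0017 0.0469] [289. 336.]
clamp 0.81 [ 0.7148 -0.0268  0.0071] [275. 339.]
clamp 0.61 [0.7692 0.0498 0.0134] [285. 384.]
rod 0.88 [0.3296 0.1196 0.0225] [446. 248.]
rod 0.86 [ 0.6088 -0.2958  0.1734] [206. 186.]
stand 0.92 [ 0.6247 -0.2897  0.0079] [217. 238.]
stand 0.92 [ 0.3162 -0.257   0.0075] [318. 164.]
stand 0.66 [ 0.4009 -0.4181  0.0072] [247. 152.]
stand 0.29 [0.4796 0.1873 0.057 ] [436. 308.]
cork 0.56 [0.7697 0.051  0.0122] [286. 384.]
loaf 0.89 [ 0.7954 -0.0061  0.0961] [248. 361.]
loaf 0.69 [ 0.7339 -0.2317  0.0245] [197. 282.]
cup 0.7 [ 0.4427 -0.1885  0.0402] [304. 202.]
tumbler 0.58 [ 0.4437 -0.1869  0.0395] [304. 203.]
tumbler 0.55 [0.4793 0.1834 0.0543] [434. 308.]
tumbler 0.48 [ 0.6238 -0.2883  0.006 ] [218. 238.]
bottle 0.61 [0.6065 0.3131 0.1335] [466. 388.]
bowl 0.89 [ 0.7352 -0.2315  0.0266] [196. 282.]
top [ 0.36420919 -0.07161127  1.174395
[... 861 characters left out ...]
76] [450. 217.]
{'t': 1.1, 'q': array([ 1.46408685e+00,  3.58581628e-01,  1.19274054e-02, -3.20161071e-05,
       -1.22407920e+00, -2.88125108e-01]), 'qd': array([-1.71605661e-03,  1.02432610e-03, -4.40968641e-04,  2.45761218e-05,
       -1.26056297e-03, -7.33982522e-04]), 'joint_efforts': array([-3.04872492e-04, -5.82405889e+01,  2.93296623e+01,  7.00257674e+00,
        1.23192577e-02, -2.48820442e-05]), 'eef_pos': array([0.25962629, 0.62306568, 0.22657931]), 'ee_rot': array([-3.14154090e+00,  4.67436740e-05, -3.94845459e-01]), 'force': array([ 0.67818575, -0.68506512,  0.67991582]), 'moment': array([-0.00602045,  0.0363383 , -0.00093162]), 'gripper_force': 0.0, 'width': 0.0876034437468858}
```

View pics/scene0.png

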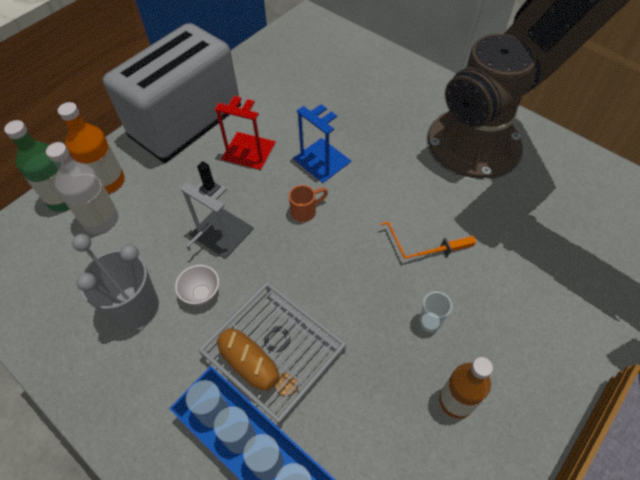

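View pics/top0.png

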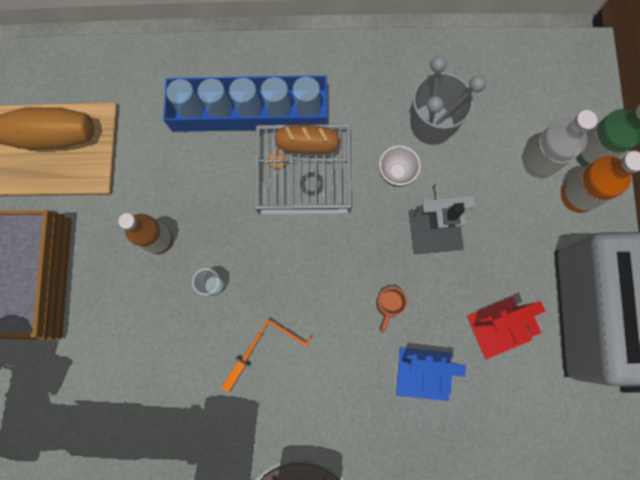

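Scene view: the grey fork stand with the black-handled rod is at about (207,190). The ring is at (277,338), the cork at (286,384) and the bowl at (196,282). Things that could be mistaken for the target:
- the blue stand at (320,145)
- the red stand at (245,135)
- the orange rod at (430,248)

I choose the grey stand with the black handle, and I'll check that choice in one close crop, along with the rack.

```bash
python3 - <<'E'
from h import *
a=arm.grab_frame("scene");b=arm.grab_frame("top")
f=lambda p,x,y,w,h,k:cv2.resize(cv2.cvtColor(p["color"],4)[y:y+h,x:x+w],None,fx=k,fy=k,interpolation=cv2.INTER_CUBIC)
c1=np.hstack([f(a,165,150,100,75,4),f(b,395,175,100,75,4)])
c2=np.hstack([f(a,195,280,160,120,2.5),f(b,240,110,133,100,3)[:300]])
w=min(c1.shape[1],c2.shape[1]); cv2.imwrite("pics/c1.png",np.vstack([c1[:,:w],c2[:,:w]]))
E
```

```text
(no output)
```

View pics/c1.png

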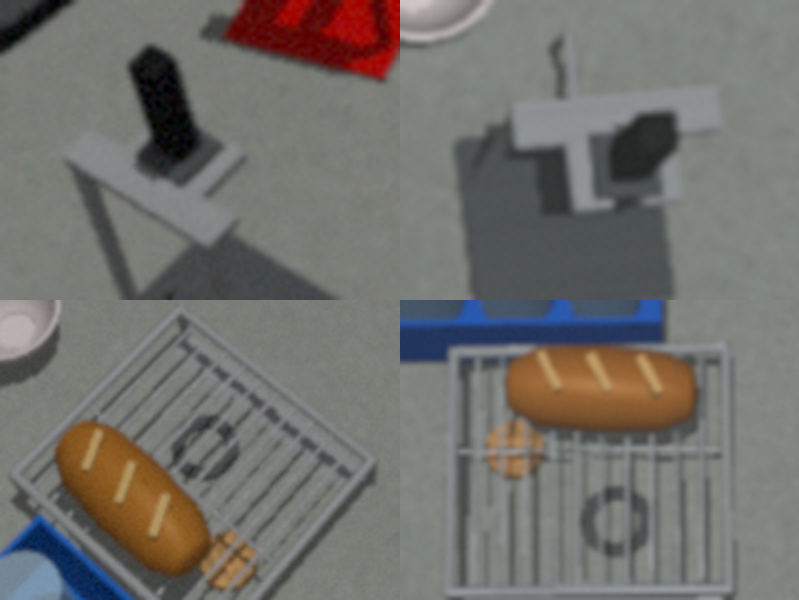

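The crop confirms the choice: a grey fork with the black handle, open towards the robot, foot pointing away under the bar. The ring and cork lie under the rack. Next I'll fit the poses from these corners.

```bash
cat > fit.py <<'E'
from h import *
from scipy.optimize import least_squares
a=arm.grab_frame("scene");b=arm.grab_frame("top")
def fit(obs,x0,extra=0):
    def res(v,out=False):
        c,s=np.cos(v[2]),np.sin(v[2]); r=[]
        for p,X,uv in obs:
            X=X(v) if callable(X) else X
            W=[v[0]+c*X[0]-s*X[1],v[1]+s*X[0]+c*X[1],X[2]]
            r+=list(proj(p,W)[0]-uv)
        return np.array(r)
    s=least_squares(res,x0,loss='soft_l1'); print(s.x.round(4)); print(res(s.x).reshape(-1,2).round(1).tolist())
    return s.x
zr=.048
rk=fit([(b,(.004,.1,zr),(256.7,208.3)),(b,(.004,-.1,zr),(350.3,208.3)),(b,(.186,.1,zr),(257,126.5)),(b,(.186,-.1,zr),(350,126.5)),
 (a,(.004,-.1,zr),(267.8,286)),(a,(.004,.1,zr),(343.5,345.5)),(a,(.186,-.1,zr),(201,350))],[.65,0,0])
z=.155
B=lambda y:(lambda v:(v[3],y,z)); F=lambda y:(lambda v:(v[4],y,z))
st=fit([(b,B(.05),(423,200.75)),(b,B(-.05),(474.5,196.3)),(b,F(-.05),(475,207)),(b,F(.05),(423.8,212.5)),
 (a,B(-.05),(182,189.25)),(a,F(-.05),(186.25,183)),(a,F(.05),(225,205.5)),(a,B(.05),(218,212)),(a,(0,0,.227),(203,164.5)),(b,(0,0,.227),(458.75,208.75)),(b,(0,0,.159),(452,217))],[.59,-.29,0,.036,.014])
for p,u in((a,(277.4,339.2)),(b,(311.7,183.7))): print("ring",ray(p,u,.007).round(4))
E
python3 fit.py
```

```text
[ 0.6419 -0.0084 -0.0008]
[[-0.8, -1.8], [-1.0, -2.5], [0.7, -0.0], [-1.7, -1.0], [-0.3, -3.8], [0.6, -2.9], [0.0, -2.1]]
[ 0.5954 -0.299   0.0951  0.0372  0.0167]
[[-0.8, 0.2], [-1.1, -0.4], [0.1, -0.8], [-0.2, -1.2], [-1.3, -1.1], [1.4, -1.5], [-0.4, -1.8], [-0.2, -1.3], [1.2, -0.7], [0.4, -0.6], [-0.9, -0.3]]
ring [ 0.7127 -0.0234  0.007 ]
ring [ 0.7076 -0.0264  0.007 ]
```

Emit:
servo_tool([
  [-1,0,0,-31,0,0,-7],
  [-1,0,0,-31,0,0,-7],
  [-1,0,0,-31,0,0,-7],
  [-1,0,0,-31,0,0,-7],
  [-1,8,31,0,0,0,0],
  [-1,8,31,0,0,0,0],
  [-1,8,31,0,0,0,0],
  [-1,8,31,0,0,0,0],
  [-1,8,31,0,0,0,0],
  [-1,8,31,0,0,0,0],
  [-1,8,31,0,0,0,0],
  [-1,8,31,0,0,0,0],
  [-1,8,31,0,0,0,0],
  [-1,8,31,0,0,0,0],
  [-1,8,31,0,0,0,0],
  [-1,8,31,0,0,0,0],
  [-1,8,31,0,0,0,0],
  [-1,8,31,0,0,0,0],
  [-1,8,31,0,0,0,0],
  [-1,8,31,0,0,0,0],
], squeeze=50)

```text
t: 2.97
eef_pos: [0.4337, 0.1397, 0.351]
ee_rot: [-3.141, -0.001, 0.094]
force: [0.3, 0.2, -0.6]
width: 0.0877
gripper_force: 0.0
```

Emit:
servo_tool([
  [-1,8,31,0,0,0,0],
  [-1,8,31,0,0,0,0],
  [-1,8,31,0,0,0,0],
  [-1,8,31,0,0,0,0],
  [-1,8,31,0,0,0,0],
  [-1,8,31,0,0,0,0],
  [-1,8,31,0,0,0,0],
  [-1,8,31,0,0,0,0],
  [-1,8,31,0,0,0,0],
  [-1,8,31,0,0,0,0],
  [-1,8,31,0,0,0,0],
  [-1,8,31,0,0,0,0],
  [-1,0,0,0,0,0,0],
  [-1,0,0,0,0,0,0],
])

```text
t: 4.13
eef_pos: [0.564, -0.2217, 0.3495]
ee_rot: [-3.141, 0.002, 0.091]
force: [0.5, -0.8, 0.5]
width: 0.0879
gripper_force: 0.0
```

```bash
python3 - <<'E'
from h import *
a=arm.grab_frame("scene");b=arm.grab_frame("top")
s=arm.get_state(); print(s["eef_pos"],s["ee_rot"])
out=[]
for p in(a,b):
    im=cv2.cvtColor(p["color"],4)
    u=proj(p,s["eef_pos"])[0]; print(u, proj(p,[.5954,-.299,.227]))
    for r in arm.recognise("rod_grip",p)[:3]: M,c=cam(p); w=M@np.array(r["at"])+c; print(r["conf"],w.round(4),proj(p,w)[0])
    for r in arm.recognise("fork_seat",p)[:3]: M,c=cam(p); w=M@np.array(r["at"])+c; print(r["conf"],w.round(4),proj(p,w)[0])
    m=proj(p,[.585,-.27,.2])[0].astype(int); x0,y0=m-[65,65]
    k=cv2.resize(im[y0:y0+130,x0:x0+130],None,fx=3,fy=3,interpolation=cv2.INTER_CUBIC)
    cv2.circle(k,tuple(int(v) for v in (u-[x0,y0])*3+1),2,(0,255,255),-1); out.append(k); print(x0,y0)
cv2.imwrite("pics/c2.png",np.hstack(out))
E
```

```text
[ 0.56384204 -0.22008389  0.35042891] [-3.14140956e+00  2.35964179e-04  9.33832467e-02]
[234.89329732 127.52885422] [[204.15261996 163.79524424]]
0.97 [0.3273 0.1229 0.0219] [447.47613139 248.16804833]
0.91 [ 0.6058 -0.2947  0.1691] [207.61537636 186.91196183]
0.9 [ 0.4042 -0.4288  0.005 ] [243.36392429 151.77761055]
0.83 [ 0.3175 -0.2601  0.004 ] [316.56694482 164.4694336 ]
0.74 [ 0.6209 -0.2906  0.0095] [218.04141743 236.03669599]
156 111
[427.55626916 209.26979273] [[459.16091685 208.17490366]]
0.72 [ 0.5857 -0.2933  0.1607] [448.54836495 221.42635473]
0.8 [ 0.583  -0.2827  0.0021] [428.65530756 238.24658585]
0.7 [ 0.3035 -0.2496  0.0072] [418.15775453 369.15487011]
0.61 [ 0.3909 -0.4171  0.0067] [495.6280922  326.41027325]
375 152
```

View pics/c2.png

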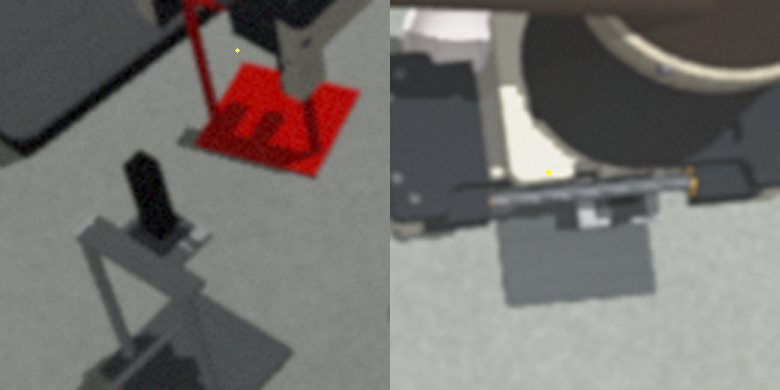

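Emit:
servo_tool([
  [-1,8,27,0,0,0,0],
  [-1,8,27,0,0,0,0],
  [-1,8,27,0,0,0,0],
  [-1,0,0,25,0,0,0],
  [-1,0,0,30,0,0,0],
  [-1,0,0,30,0,0,0],
  [-1,0,0,20,0,0,0],
  [-1,0,0,20,0,0,0],
  [-1,0,0,10,0,0,0],
  [-1,0,0,0,0,0,0],
  [-1,0,0,0,0,0,0],
])

```text
t: 5.35
eef_pos: [0.5958, -0.2983, 0.2162]
ee_rot: [3.141, -0.0, 0.095]
force: [-0.9, 0.1, 0.8]
width: 0.0874
gripper_force: 0.0
```

```bash
python3 - <<'E'
from h import *
a=arm.grab_frame("scene"); s=arm.get_state(); print(s["eef_pos"],s["ee_rot"],s["force"])
save(a,"c3.png",(140,100,260,200),5)
Rm=R.from_euler('xyz',s["ee_rot"]).as_matrix()
for d in((0,.044,0),(0,-.044,0)): print((proj(a,s["eef_pos"]+Rm@np.array(d))[0]-[140,100])*5)
E
```

```text
[ 0.59625644 -0.29848363  0.2171052 ] [ 3.14057241e+00 -1.55166300e-03  9.46331178e-02] [-0.05144945 -0.11622895  0.52175317]
[241.59370397 289.23574471]
[411.41387281 387.72832865]
```

View pics/c3.png

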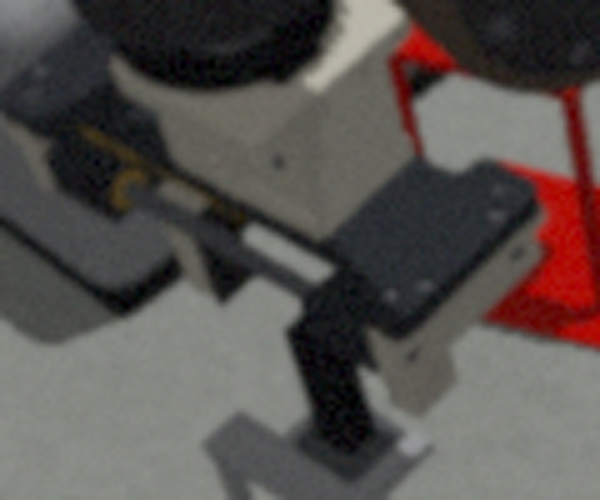

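The crop shows the fingers straddling the handle, with the handle axis at about (321,320) and the finger midpoint at about (321,331). I'll descend and grip.

Emit:
servo_tool([
  [-1,0,0,18,0,0,0],
  [-1,0,0,18,0,0,0],
  [-1,0,0,0,0,0,0],
  [1,0,0,0,0,0,0],
  [1,0,0,0,0,0,0],
  [1,0,0,0,0,0,0],
  [1,0,0,0,0,0,0],
  [1,0,0,0,0,0,0],
  [1,0,0,0,0,0,0],
  [1,0,0,0,0,0,0],
  [1,0,0,0,0,0,0],
  [1,0,0,0,0,0,0],
], squeeze=50)

```text
t: 6.4
eef_pos: [0.5955, -0.2985, 0.1796]
ee_rot: [-3.142, 0.0, 0.094]
force: [-0.1, -1.2, -1.2]
width: 0.0333
gripper_force: 0.0
```

```bash
python3 - <<'E'
from h import *
s=arm.get_state(); print(s)
E
```

```text
{'t': 6.4, 'q': array([-1.72572178e-01,  3.74718481e-01, -7.38018104e-02, -1.52478811e-05,
       -1.12231401e+00,  1.83730616e+00]), 'qd': array([-0.00101346,  0.00293041, -0.00183103, -0.00058394,  0.00120614,
       -0.00148401]), 'joint_efforts': array([-5.07477853e-04, -5.83858824e+01,  2.81831825e+01,  6.58579096e+00,
        6.39372901e-02, -9.54242364e-05]), 'eef_pos': array([ 0.59551165, -0.29848785,  0.17957966]), 'ee_rot': array([-3.14156940e+00,  3.30160629e-05,  9.39310472e-02]), 'force': array([-0.06700166, -1.18702511, -1.17600853]), 'moment': array([-0.10502972, -0.01006156, -0.01217819]), 'gripper_force': 0.0, 'width': 0.03332322552164794}
```

Still closing; wait a bit more.

Emit:
servo_tool([
  [1,0,0,0,0,0,0],
  [1,0,0,0,0,0,0],
  [1,0,0,0,0,0,0],
  [1,0,0,0,0,0,0],
  [1,0,0,0,0,0,0],
  [1,0,0,0,0,0,0],
])

```text
t: 6.9
eef_pos: [0.5955, -0.2985, 0.1795]
ee_rot: [-3.142, 0.0, 0.094]
force: [-0.4, 0.4, 0.2]
width: 0.018
gripper_force: 49.7
```

```bash
python3 - <<'E'
from h import *
s=arm.get_state(); print(s["eef_pos"],s["ee_rot"],s["force"],s["moment"],s["width"],s["gripper_force"])
E
```

```text
[ 0.59549152 -0.29850214  0.17949265] [-3.14153281e+00  5.76094699e-05  9.38532401e-02] [-0.41862731  0.41145306  0.16800371] [-0.06160062 -0.0241439   0.0285309 ] 0.017968804525860943 49.67931568622589
```

Emit:
servo_tool([
  [1,0,0,-4,0,0,0],
  [1,0,0,-6,0,0,0],
  [1,0,0,-2,0,0,0],
  [1,-8,0,0,0,0,0],
  [1,-15,0,0,0,0,0],
  [1,-15,0,0,0,0,0],
  [1,-15,0,0,0,0,0],
  [1,-15,0,0,0,0,0],
  [1,-15,0,0,0,0,0],
  [1,-15,0,0,0,0,0],
  [1,-15,0,0,0,0,0],
  [1,-15,0,0,0,0,0],
  [1,-10,0,0,0,0,0],
  [1,0,0,0,0,0,0],
  [1,0,0,0,0,0,0],
])

```text
t: 8.15
eef_pos: [0.4579, -0.3117, 0.192]
ee_rot: [3.141, -0.001, 0.093]
force: [0.6, -0.5, -1.7]
width: 0.0181
gripper_force: 49.7
```

```bash
python3 - <<'E'
from h import *
a=arm.grab_frame("scene");b=arm.grab_frame("top")
s=arm.get_state(); print(s["eef_pos"],s["ee_rot"],s["force"],s["moment"])
f=lambda p,x,y,w,h,k:cv2.resize(cv2.cvtColor(p["color"],4)[y:y+h,x:x+w],None,fx=k,fy=k,interpolation=cv2.INTER_CUBIC)
cv2.imwrite("pics/c4.png",np.hstack([f(a,180,120,130,160,3),f(b,370,170,130,160,3)]))
E
```

```text
[ 0.45863274 -0.3115545   0.19174467] [ 3.14129163e+00 -6.01242904e-04  9.39747728e-02] [-0.56410002  0.11769264 -1.72326643] [-0.03544738 -0.03982217  0.05734378]
```

View pics/c4.png

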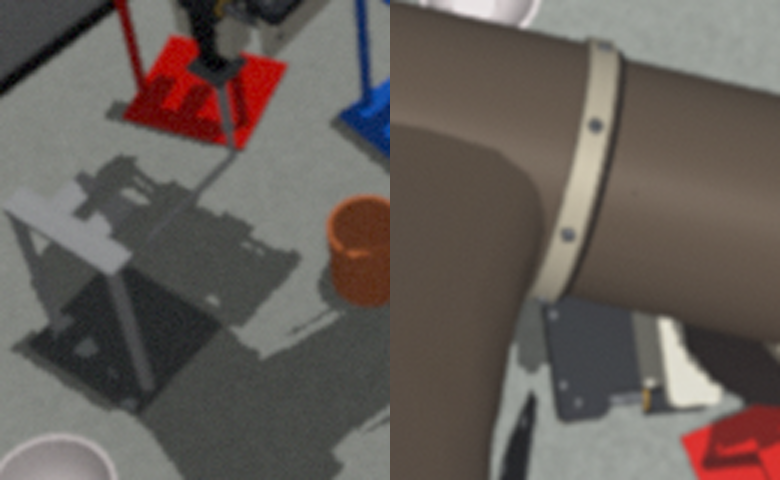

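Emit:
servo_tool([
  [1,0,0,-35,0,0,2.7],
  [1,0,0,-35,0,0,2.7],
  [1,5,-24,0,0,0,0],
  [1,5,-24,0,0,0,0],
  [1,5,-24,0,0,0,0],
  [1,5,-24,0,0,0,0],
  [1,5,-24,0,0,0,0],
  [1,5,-24,0,0,0,0],
  [1,5,-24,0,0,0,0],
  [1,5,-24,0,0,0,0],
  [1,5,-24,0,0,0,0],
  [1,5,-24,0,0,0,0],
  [1,5,-24,0,0,0,0],
  [1,3,-24,0,0,0,0],
  [1,0,0,0,0,0,0],
  [1,0,0,0,0,0,0],
])

```text
t: 9.58
eef_pos: [0.5168, -0.022, 0.2613]
ee_rot: [3.141, 0.0, 0.002]
force: [-1.0, -0.7, -2.1]
width: 0.0178
gripper_force: 49.7
```

```bash
python3 - <<'E'
from h import *
a=arm.grab_frame("scene");b=arm.grab_frame("top")
s=arm.get_state(); print(s["eef_pos"],s["ee_rot"],s["force"],s["moment"])
e=s["eef_pos"]
# bend height from earlier picture
for z in (.03,.04,.05,.06,.07,.08,.09): print(z,proj(a,[.4586,-.3115,z])[0].round(1),end=' ')
print("obs bend 259,170; collar", proj(a,[.4586,-.3115,.169])[0])
f=lambda p,x,y,w,h,k:cv2.resize(cv2.cvtColor(p["color"],4)[y:y+h,x:x+w],None,fx=k,fy=k,interpolation=cv2.INTER_CUBIC)
cv2.imwrite("pics/c5.png",np.hstack([f(a,210,190,160,200,2.5),f(b,240,130,160,200,2.5)]))
E
```

```text
[ 0.51639033 -0.02339603  0.26135447] [3.14133742e+00 4.61105445e-04 3.22555424e-04] [ 0.24774318  0.57731264 -2.34333807] [-0.06292254  0.00333839 -0.04874407]
0.03 [260.7 181.9] 0.04 [260.2 179.2] 0.05 [259.7 176.5] 0.06 [259.2 173.7] 0.07 [258.7 170.9] 0.08 [258.2 168.1] 0.09 [257.7 165.2] obs bend 259,170; collar [253.34569388 140.92638959]
```

View pics/c5.png

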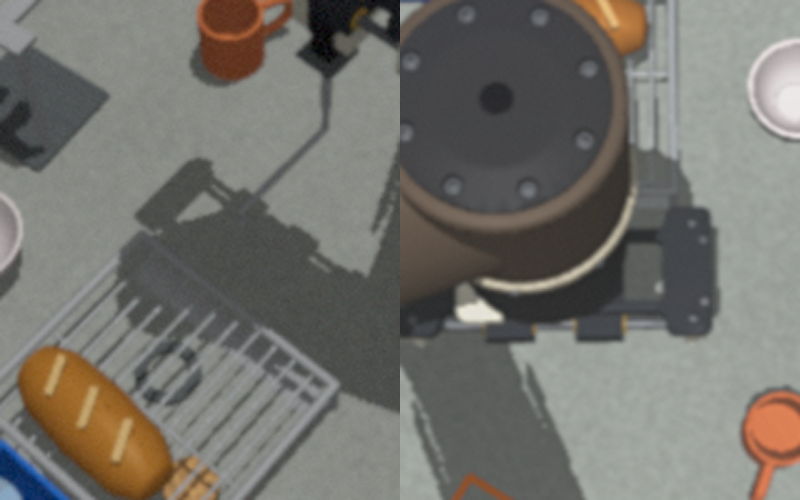

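The rod is held upright, with its bend at scene pixel (340,241) and its tip at about (308,272), in front of the rack. The ring is at (277,339). Lowering by the amount that is safe for any rod length.

Emit:
servo_tool([
  [1,0,0,20,0,0,0],
  [1,0,0,25,0,0,0],
  [1,0,0,25,0,0,0],
  [1,0,0,15,0,0,0],
  [1,0,0,0,0,0,0],
  [1,0,0,0,0,0,0],
])

```text
t: 10.18
eef_pos: [0.516, -0.0244, 0.1764]
ee_rot: [3.141, 0.001, -0.001]
force: [-0.3, -0.2, -1.8]
width: 0.0176
gripper_force: 49.7
```

```bash
python3 - <<'E'
from h import *
a=arm.grab_frame("scene")
F=[];M=[]
for i in range(3):
    arm.grab_frame("top"); s=arm.get_state(); F.append(s["force"]);M.append(s["moment"])
print(s["eef_pos"],s["ee_rot"],np.mean(F,0),np.std(F,0),np.mean(M,0))
save(a,"c6.png",(240,200,400,320),5)
x,y,z=s["eef_pos"]; q=lambda P:((proj(a,P)[0]-[240,200])*5).round()
print("collar",q([x,y,z-.0245]))
for L in(.097,.105,.113,.121,.133): print(L,"bend",q([x,y,z-.0245-L+.018]),"tip",q([x+.095,y,z-.0245-L]))
E
```

```text
[ 0.51713385 -0.02351383  0.17800452] [-3.14107100e+00 -2.41894825e-03 -5.39453963e-04] [-0.2337461   0.22141508 -1.93844401] [0.13382984 0.14253776 0.67727887] [-0.01319787 -0.05000932  0.00880326]
collar [505. 178.]
0.097 bend [501. 283.] tip [349. 465.]
0.105 bend [501. 293.] tip [350. 474.]
0.113 bend [501. 303.] tip [350. 483.]
0.121 bend [500. 312.] tip [351. 491.]
0.133 bend [500. 327.] tip [352. 504.]
```

View pics/c6.png

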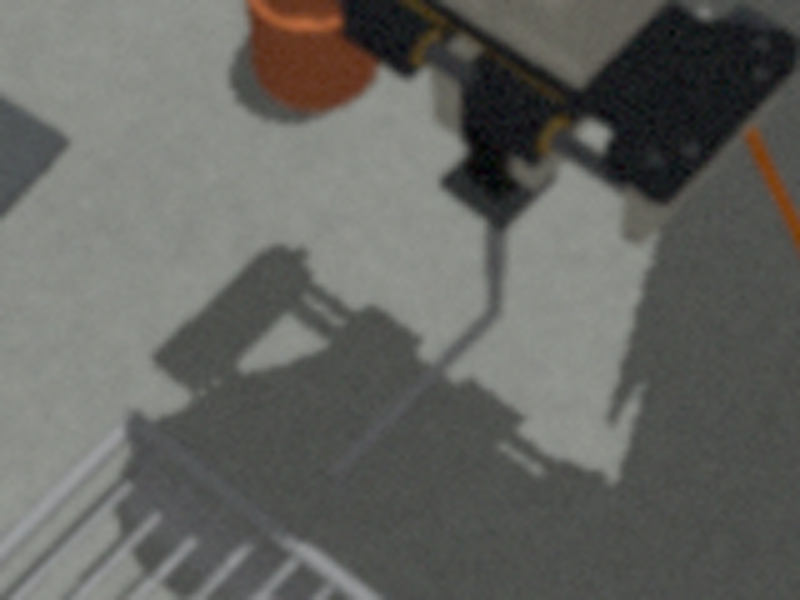

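Emit:
servo_tool([
  [1,0,0,10,0,0,0],
  [1,0,0,10,0,0,0],
  [1,0,0,6,0,0,0],
  [1,0,0,0,0,0,0],
  [1,0,0,0,0,0,0],
])

```text
t: 10.8
eef_pos: [0.5158, -0.0236, 0.1498]
ee_rot: [3.141, 0.002, -0.0]
force: [0.4, 0.1, -1.1]
width: 0.0183
gripper_force: 49.7
```

```bash
cat > fz.py <<'E'
from h import *
F=[];M=[];Z=[]
for i in range(4):
    p=arm.grab_frame("top"); s=arm.get_state(); F.append(s["force"]);M.append(s["moment"]);Z.append(s["eef_pos"])
print(s["t"],np.mean(Z,0).round(4),s["ee_rot"].round(3),"F",np.mean(F,0).round(2),"M",np.mean(M,0).round(3))
E
python3 fz.py; python3 - <<'E'
from h import *
a=arm.grab_frame("scene"); print(ray(a,(278.6,337.),.007), ray(a,(278.6,337),.0035))
E
```

```text
11.0 [ 0.5164 -0.0234  0.1507] [-3.142 -0.    -0.   ] F [ 0.07 -0.03 -1.76] M [-0.022 -0.005 -0.013]
[ 0.70780303 -0.02475899  0.007     ] [ 0.70697707 -0.02592788  0.0035    ]
```

Emit:
servo_tool([
  [1,0,0,3,0,0,0],
  [1,0,0,0,0,0,0],
  [1,0,0,0,0,0,0],
])

```text
t: 11.3
eef_pos: [0.5161, -0.0235, 0.1474]
ee_rot: [3.142, 0.0, -0.0]
force: [0.4, -1.2, -1.8]
width: 0.0178
gripper_force: 49.7
```

```bash
python3 fz.py
```

```text
11.5 [ 0.5162 -0.0235  0.1476] [-3.142 -0.    -0.   ] F [ 0.03  0.07 -1.99] M [-0.033 -0.009  0.004]
```

Emit:
servo_tool([
  [1,0,0,3,0,0,0],
  [1,0,0,0,0,0,0],
  [1,0,0,0,0,0,0],
])

```text
t: 11.75
eef_pos: [0.516, -0.0235, 0.1443]
ee_rot: [3.141, 0.0, -0.0]
force: [-0.1, 0.0, -2.0]
width: 0.0176
gripper_force: 49.7
```

```bash
python3 fz.py
```

```text
11.95 [ 0.5162 -0.0235  0.1445] [ 3.142  0.    -0.   ] F [ 0.26 -0.04 -1.93] M [-0.05  -0.003  0.009]
```

Emit:
servo_tool([
  [1,0,0,3,0,0,0],
  [1,0,0,0,0,0,0],
  [1,0,0,0,0,0,0],
])

```text
t: 12.2
eef_pos: [0.5161, -0.0235, 0.1414]
ee_rot: [3.141, 0.0, -0.0]
force: [0.9, 0.2, -1.7]
width: 0.0175
gripper_force: 49.7
```

```bash
python3 fz.py
```

```text
12.4 [ 0.5162 -0.0235  0.1415] [ 3.142  0.    -0.   ] F [-0.    0.05 -1.96] M [-0.044 -0.012  0.01 ]
```

Emit:
servo_tool([
  [1,0,0,3,0,0,0],
  [1,0,0,0,0,0,0],
  [1,0,0,0,0,0,0],
])

```text
t: 12.65
eef_pos: [0.5163, -0.0235, 0.1387]
ee_rot: [3.142, -0.0, -0.0]
force: [-0.8, 0.7, 1.3]
width: 0.0176
gripper_force: 49.7
```

```bash
python3 fz.py
```

```text
12.85 [ 0.5163 -0.0235  0.1387] [-3.142 -0.    -0.   ] F [-0.95 -0.04  0.82] M [-0.025  0.365  0.015]
```

The tip touched the counter at TCP z ≈ 0.140, with 2.8 N at 0.1387. I'll raise it about 14 mm and go in under the rack.

Emit:
servo_tool([
  [1,0,0,-7,0,0,0],
  [1,0,1,-7.5,0,0,0],
  [1,0,1,0,0,0,0],
  [1,10,0,0,0,0,0],
  [1,10,0,0,0,0,0],
  [1,10,0,0,0,0,0],
  [1,10,0,0,0,0,0],
  [1,10,0,0,0,0,0],
  [1,10,0,0,0,0,0],
  [1,10,0,0,0,0,0],
  [1,10,0,0,0,0,0],
  [1,10,0,0,0,0,0],
  [1,6,0,0,0,0,0],
  [1,0,0,0,0,0,0],
  [1,0,0,0,0,0,0],
])

```text
t: 14.1
eef_pos: [0.6122, -0.0256, 0.1527]
ee_rot: [3.142, 0.001, -0.001]
force: [-0.6, 0.3, -2.6]
width: 0.0181
gripper_force: 49.7
```

```bash
python3 fz.py; python3 - <<'E'
from h import *
a=arm.grab_frame("scene"); save(a,"c7.png",(220,260,340,350),6)
s=arm.get_state(); x,y,z=s["eef_pos"]
print((proj(a,[[x+.095,y,z-.1402],[x+.095,y,z-.1402+.018],[.7075,-.0255,.007]])-[220,260])*6)
E
```

```text
14.3 [ 0.6118 -0.0255  0.1531] [-3.142 -0.    -0.   ] F [-0.12  0.34 -2.03] M [-0.058  0.011  0.016]
[[350.31955919 451.66681466]
 [345.64530127 430.77618571]
 [350.58481713 459.97677056]]
```

View pics/c7.png

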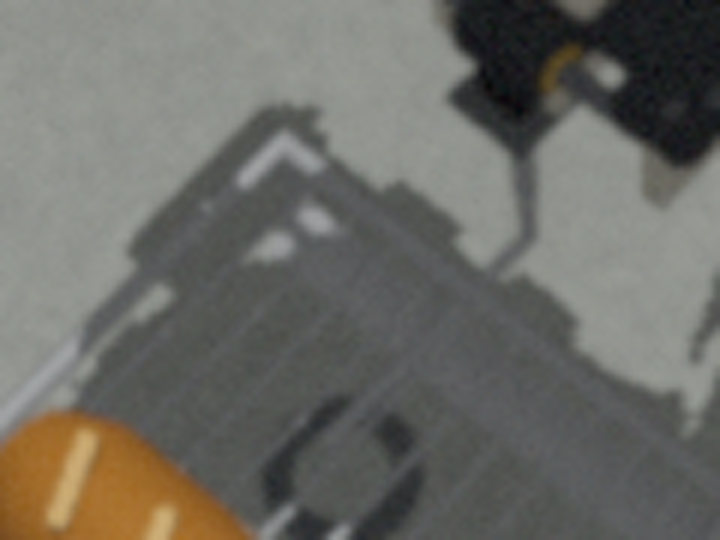

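The ring centre is at (345,470) in the crop, and the tip is predicted there at about (342,465), so they line up. Lowering in two steps.

Emit:
servo_tool([
  [1,0,0,5,0,0,0],
  [1,0,0,4,0,0,0],
  [1,0,0,0,0,0,0],
  [1,0,0,0,0,0,0],
])

```text
t: 14.68
eef_pos: [0.6118, -0.0256, 0.1436]
ee_rot: [3.141, 0.001, -0.0]
force: [-0.2, 0.2, -1.0]
width: 0.0181
gripper_force: 49.7
```

```bash
python3 fz.py
```

```text
14.8833 [ 0.6122 -0.0255  0.144 ] [-3.142 -0.    -0.   ] F [-0.16  0.05 -2.21] M [-0.026 -0.008  0.014]
```

Tip height is about 4 mm with no contact, so it is inside the ring. Lower 5 mm more for light contact.

Emit:
servo_tool([
  [1,0,0,3,0,0,0],
  [1,0,0,2,0,0,0],
  [1,0,0,0,0,0,0],
  [1,0,0,0,0,0,0],
])

```text
t: 15.22
eef_pos: [0.6123, -0.0255, 0.1392]
ee_rot: [3.141, -0.0, -0.0]
force: [-0.2, -0.5, 1.5]
width: 0.0178
gripper_force: 49.7
```

```bash
python3 fz.py
```

```text
15.4167 [ 0.6123 -0.0255  0.1393] [-3.142 -0.    -0.   ] F [-1.15  0.03  0.36] M [ 0.001  0.282 -0.003]
```

Emit:
servo_tool([
  [1,-4,0,0,0,0,0],
  [1,-4,0,0,0,0,0],
  [1,-3,0,0,0,0,0],
  [1,-2,0,0,0,0,0],
  [1,-2,0,0,0,0,0],
  [1,-2,0,0,0,0,0],
  [1,-2,0,0,0,0,0],
  [1,-2,0,0,0,0,0],
  [1,-2,0,0,0,0,0],
  [1,-2,0,0,0,0,0],
  [1,-2,0,0,0,0,0],
  [1,-2,0,0,0,0,0],
  [1,-2,0,0,0,0,0],
])

```text
t: 16.5
eef_pos: [0.5811, -0.0255, 0.1391]
ee_rot: [-3.142, -0.0, -0.0]
force: [0.2, -0.3, -0.5]
width: 0.0177
gripper_force: 49.7
```

```bash
python3 fz.py;  python3 - <<'E'
from h import *
a=arm.grab_frame("scene"); save(a,"c8.png",(220,230,340,350),5); rec(a,"clamp")
s=arm.get_state(); x,y,z=s["eef_pos"]
print((proj(a,[[x+.095,y,0],[.7075,-.0255,.007]])-[220,230])*5)
E
```

```text
16.7 [ 0.5808 -0.0255  0.1391] [ 3.141e+00  1.000e-03 -0.000e+00] F [-0.1   0.05 -0.03] M [ 0.016 -0.335  0.019]
clamp 0.57 [ 0.7021 -0.0212  0.0057] [282. 336.]
[[346.43699818 483.24789251]
 [292.15401428 533.31397547]]
```

View pics/c8.png

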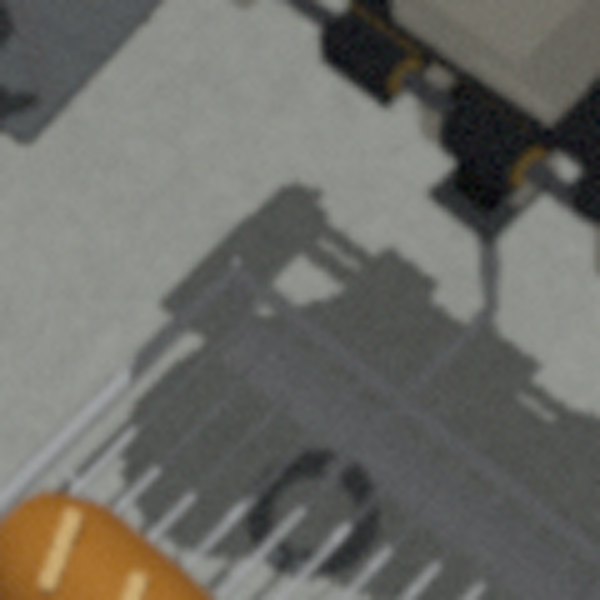

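The ring followed, with its centre now at crop (313,512), about 17 mm nearer the front. Next I'll lighten the press and cross the sill.

Emit:
servo_tool([
  [1,-2,0,-0.3,0,0,0],
  [1,-2,0,-0.2,0,0,0],
  [1,-2,0,0,0,0,0],
  [1,-2,0,0,0,0,0],
  [1,-2,0,-0.2,0,0,0],
  [1,-2,0,-0.2,0,0,0],
  [1,-2,0,-0.2,0,0,0],
  [1,-1,0,-0.2,0,0,0],
])

```text
t: 17.47
eef_pos: [0.5656, -0.0255, 0.1403]
ee_rot: [3.142, 0.001, -0.0]
force: [1.3, 0.1, -0.4]
width: 0.0177
gripper_force: 49.7
```

```bash
python3 fz.py
```

```text
17.6667 [ 0.5658 -0.0255  0.1403] [ 3.141e+00  1.000e-03 -0.000e+00] F [ 1.27 -0.06 -0.83] M [-0.032 -0.598  0.016]
```

Emit:
servo_tool([
  [1,-2,0,-0.4,0,0,0],
  [1,-2,0,-0.4,0,0,0],
  [1,-2,0,-0.3,0,0,0],
  [1,-1,0,-0.3,0,0,0],
])

```text
t: 18.0
eef_pos: [0.559, -0.0255, 0.1419]
ee_rot: [-3.142, -0.0, -0.0]
force: [1.0, -1.3, -0.6]
width: 0.0176
gripper_force: 49.7
```

```bash
python3 fz.py
```

```text
18.2 [ 0.5589 -0.0255  0.1419] [ 3.142  0.    -0.   ] F [ 0.97 -0.24 -0.45] M [-0.015 -0.588  0.006]
```

Emit:
servo_tool([
  [1,-2,0,0,0,0,0],
  [1,-2,0,0,0,0,0],
  [1,-2,0,0,0,0,0],
  [1,-2,0,0.2,0,0,0],
])

```text
t: 18.53
eef_pos: [0.551, -0.0255, 0.1416]
ee_rot: [3.142, -0.0, -0.0]
force: [1.2, -0.7, 0.1]
width: 0.0184
gripper_force: 49.7
```

```bash
python3 fz.py
```

```text
18.7333 [ 0.5506 -0.0256  0.1415] [ 3.141e+00  1.000e-03 -0.000e+00] F [ 0.27 -0.28 -0.22] M [-0.002 -0.267  0.013]
```

Emit:
servo_tool([
  [1,-2,0,0.2,0,0,0],
  [1,-2,0,0.3,0,0,0],
  [1,-2,0,0.4,0,0,0],
  [1,-2,0,0.5,0,0,0],
  [1,-2,0,0.5,0,0,0],
  [1,-2,0,0.3,0,0,0],
])

```text
t: 19.23
eef_pos: [0.5391, -0.0255, 0.1393]
ee_rot: [3.142, -0.0, -0.0]
force: [1.8, -0.4, -1.6]
width: 0.0179
gripper_force: 49.7
```

```bash
python3 fz.py
```

```text
19.4333 [ 0.5389 -0.0255  0.1394] [ 3.142  0.    -0.   ] F [ 0.33  0.1  -0.47] M [ 0.003 -0.282  0.029]
```

Emit:
servo_tool([
  [1,-2,0,0,0,0,0],
  [1,-3,0,0,0,0,0],
  [1,-4,0,0,0,0,0],
  [1,-4,0,0,0,0,0],
  [1,-4,0,0,0,0,0],
  [1,-4,0,0,0,0,0],
  [1,-4,0,0,0,0,0],
  [1,-4,0,0,0,0,0],
  [1,-4,0,0,0,0,0],
  [1,-4,0,0,0,0,0],
  [1,-4,0,0,0,0,0],
  [1,-4,0,0,0,0,0],
  [1,-4,0,0,0,0,0],
  [1,-4,0,0,0,0,0],
  [1,-4,0,0,0,0,0],
  [1,-4,0,0,0,0,0],
  [1,-4,0,0,0,0,0],
  [1,-4,0,0,0,0,0],
  [1,-4,0,0,0,0,0],
  [1,-3,0,0,0,0,0],
])

```text
t: 21.1
eef_pos: [0.4627, -0.0255, 0.1394]
ee_rot: [-3.142, 0.0, -0.0]
force: [0.1, 0.7, -0.0]
width: 0.0178
gripper_force: 49.7
```

Emit:
servo_tool([
  [1,-4,0,0,0,0,0],
  [1,-4,0,0,0,0,0],
  [1,-4,0,0,0,0,0],
  [1,-4,0,0,0,0,0],
  [1,-4,0,0,0,0,0],
  [1,-3,0,0,0,0,0],
  [1,-2,0,0,0,0,0],
  [1,0,0,0,0,0,0],
  [1,0,0,0,0,0,0],
  [1,0,0,0,0,0,0],
])

```text
t: 21.93
eef_pos: [0.438, -0.0255, 0.1393]
ee_rot: [3.141, 0.001, -0.0]
force: [-0.4, -0.3, 0.6]
width: 0.0183
gripper_force: 49.7
```

```bash
python3 fz.py;  python3 - <<'E'
from h import *
a=arm.grab_frame("scene"); save(a,"c9.png",(240,190,400,310),5); rec(a,"clamp"); rec(arm.grab_frame("top"),"clamp")
s=arm.get_state(); x,y,z=s["eef_pos"]
print((proj(a,[[x+.095,y,0],[x+.109,y,.007]])-[240,190])*5)
E
```

```text
22.1333 [ 0.438  -0.0255  0.1392] [ 3.141e+00  1.000e-03 -0.000e+00] F [-0.34 -0.03  0.3 ] M [0.008 0.113 0.002]
clamp 0.7 [ 0.5559 -0.0241  0.0089] [328. 284.]
clamp 0.43 [ 0.445  -0.1859  0.0406] [304. 203.]
clamp 0.47 [0.7629 0.056  0.0145] [275. 159.]
[[471.09853638 443.38224769]
 [450.14647838 458.127899  ]]
```

View pics/c9.png

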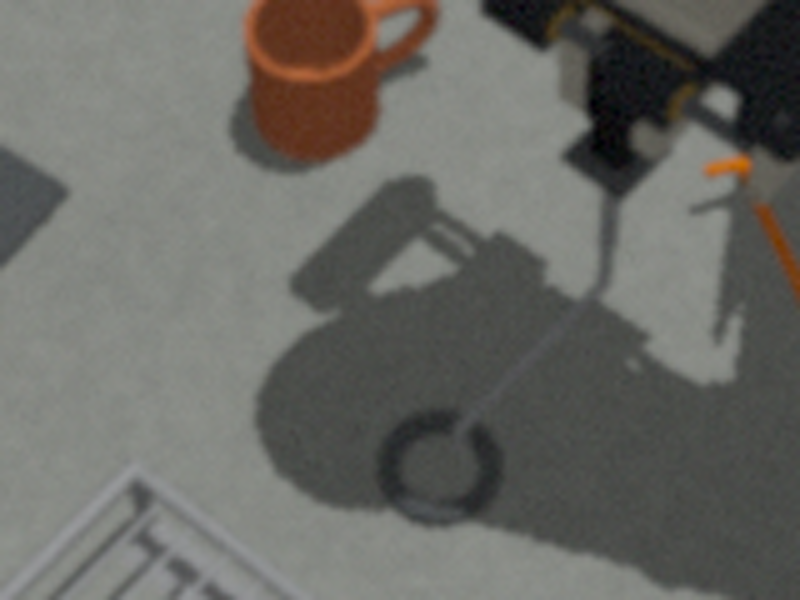

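The ring is out and flat, centred at crop (440,467), about 93 mm in front of the rack. Next I'll centre the tip in the hole, lift clear and go back to the fork.

Emit:
servo_tool([
  [1,0,0,-2,0,0,0],
  [1,6,0,-2,0,0,0],
  [1,6,0,0,0,0,0],
  [1,0,0,-10,0,0,0],
  [1,0,0,-28,0,0,0],
  [1,0,0,-40,0,0,0],
  [1,0,0,-40,0,0,0],
  [1,1,24,0,0,0,0],
  [1,1,24,0,0,0,0],
  [1,1,24,0,0,0,0],
  [1,1,24,0,0,0,0],
  [1,1,24,0,0,0,0],
  [1,1,24,0,0,0,0],
  [1,1,24,0,0,0,0],
  [1,1,24,0,0,0,0],
  [1,0,24,0,0,0,0],
  [1,0,24,0,0,0,0],
  [1,0,24,0,0,0,-2.7],
  [1,0,23,0,0,0,-2.7],
  [1,0,0,0,0,0,0],
  [1,0,0,0,0,0,0],
])

```text
invalid input at $.deltas: expected 1 to 20 rows
```

```bash
cat > tgt.py <<'E'
from h import *
import sys
s=arm.get_state(); t=np.array([float(v) for v in sys.argv[1:4]]); Rm=R.from_euler('xyz',s["ee_rot"])
print(s["t"],s["eef_pos"].round(4),s["ee_rot"].round(4),"tool mm",(Rm.inv().apply(t-s["eef_pos"])*1000).round(1),"force",s["force"].round(1))
E
python3 tgt.py .4586 -.3115 .1917
```

```text
22.3333 [ 0.4381 -0.0255  0.1393] [ 3.1415e+00  4.0000e-04 -4.0000e-04] tool mm [ 20.6 286.  -52.4] force [-1.3  0.3  0.9]
```

Emit:
servo_tool([
  [1,0,0,-2,0,0,0],
  [1,6,0,-2,0,0,0],
  [1,6,0,0,0,0,0],
  [1,0,0,-10,0,0,0],
  [1,0,0,-28,0,0,0],
  [1,0,0,-40,0,0,0],
  [1,0,0,-40,0,0,0],
  [1,1,24,0,0,0,0],
  [1,1,24,0,0,0,0],
  [1,1,24,0,0,0,0],
  [1,1,24,0,0,0,0],
  [1,1,24,0,0,0,0],
  [1,1,24,0,0,0,0],
  [1,1,24,0,0,0,0],
  [1,1,24,0,0,0,0],
  [1,0,24,0,0,0,0],
  [1,0,24,0,0,0,0],
  [1,0,24,0,0,0,-2.7],
  [1,0,22,0,0,0,-2.7],
  [1,0,0,0,0,0,0],
])

```text
t: 24.0
eef_pos: [0.4595, -0.3147, 0.2605]
ee_rot: [3.141, 0.002, 0.095]
force: [0.8, 0.8, -0.9]
width: 0.018
gripper_force: 49.7
```

```bash
python3 fz.py; python3 tgt.py .4586 -.3115 .1917
```

```text
24.2 [ 0.4592 -0.3122  0.2607] [-3.141e+00  1.000e-03  9.300e-02] F [-0.06  0.21 -1.93] M [0.016 0.042 0.011]
24.2 [ 0.4592 -0.3113  0.261 ] [-3.1412e+00  6.0000e-04  9.3100e-02] tool mm [-0.6  0.2 69.3] force [ 0.6 -0.  -2.4]
```

Emit:
servo_tool([
  [1,0,0,25,0,0,0],
  [1,0,0,25,0,0,0],
  [1,0,0,14,0,0,0],
  [1,0,0,5,0,0,0],
  [1,0,0,0,0,0,0],
  [1,0,0,0,0,0,0],
])

```text
t: 24.7
eef_pos: [0.4598, -0.3113, 0.1933]
ee_rot: [3.141, -0.001, 0.095]
force: [-0.2, 0.8, -1.5]
width: 0.0176
gripper_force: 49.7
```

```bash
python3 fz.py; python3 tgt.py .5955 -.2985 .1917
```

```text
24.9 [ 0.46   -0.3115  0.1937] [ 3.141e+00 -2.000e-03  9.400e-02] F [ 0.37 -0.12 -1.81] M [-0.081 -0.02  -0.006]
24.9 [ 0.4598 -0.3115  0.1936] [ 3.1407e+00 -1.9000e-03  9.4100e-02] tool mm [136.3  -0.2   2.2] force [ 0.4  0.2 -2.6]
```

Emit:
servo_tool([
  [1,8,0,0,0,0,0],
  [1,13,0,0,0,0,0],
  [1,13,0,0,0,0,0],
  [1,13,0,0,0,0,0],
  [1,13,0,0,0,0,0],
  [1,13,0,0,0,0,0],
  [1,13,0,0,0,0,0],
  [1,10,0,0,0,0,0],
  [1,6,0,0,0,0,0],
  [1,0,0,0,0,0,0],
])

```text
t: 25.73
eef_pos: [0.5619, -0.3017, 0.1918]
ee_rot: [-3.142, 0.0, 0.094]
force: [0.2, -0.6, -0.9]
width: 0.0178
gripper_force: 49.7
```

```bash
python3 fz.py; python3 tgt.py .5955 -.2985 .1917
```

```text
25.9333 [ 0.5605 -0.3018  0.1922] [-3.141  0.     0.094] F [-0.22  0.2  -2.  ] M [-0.04   0.056  0.006]
25.9333 [ 0.5601 -0.3019  0.1924] [-3.1414e+00  2.0000e-04  9.3600e-02] tool mm [35.5 -0.1  0.7] force [-0.2  0.4 -1.4]
```

Emit:
servo_tool([
  [1,8,0,0,0,0,0],
  [1,8,0,0,0,0,0],
  [1,8,0,0,0,0,0],
  [1,7,0,0,0,0,0],
  [1,4,0,0,0,0,0],
  [1,0,0,0,0,0,0],
  [1,0,0,0,0,0,0],
])

```text
t: 26.52
eef_pos: [0.5957, -0.2984, 0.1919]
ee_rot: [-3.141, 0.001, 0.094]
force: [0.7, 0.1, -2.8]
width: 0.0178
gripper_force: 49.7
```

```bash
python3 fz.py; python3 tgt.py .5955 -.2985 .1795
```

```text
26.7167 [ 0.5953 -0.2986  0.1923] [-3.142  0.     0.094] F [ 0.32 -0.05 -1.97] M [-0.041 -0.009  0.032]
26.7167 [ 0.5953 -0.2986  0.1924] [-3.1416e+00  1.0000e-04  9.3700e-02] tool mm [ 0.3 -0.1 12.9] force [ 0.4  0.4 -2. ]
```

Emit:
servo_tool([
  [1,0,0,5,0,0,0],
  [1,0,0,5,0,0,0],
  [1,0,0,2,0,0,0],
  [1,0,0,0.5,0,0,0],
  [1,0,0,0,0,0,0],
  [1,0,0,0,0,0,0],
])

```text
t: 27.22
eef_pos: [0.5955, -0.2986, 0.1797]
ee_rot: [-3.142, 0.0, 0.094]
force: [-0.3, -0.7, -1.4]
width: 0.0179
gripper_force: 49.7
```

```bash
python3 fz.py
```

```text
27.4167 [ 0.5956 -0.2986  0.1797] [-3.142  0.     0.094] F [ 0.05  0.21 -2.11] M [-0.057 -0.005 -0.012]
```

Emit:
servo_tool([
  [1,0,0,0.6,0,0,0],
  [1,0,0,0,0,0,0],
])

```text
t: 27.58
eef_pos: [0.5957, -0.2986, 0.1795]
ee_rot: [3.141, -0.0, 0.094]
force: [-0.7, 0.2, -1.5]
width: 0.0177
gripper_force: 49.7
```

```bash
python3 fz.py
```

```text
27.7833 [ 0.5956 -0.2987  0.1795] [ 3.141 -0.     0.094] F [-0.2   0.27  0.5 ] M [ 0.078  0.14  -0.006]
```

The collar is resting on the prongs. Releasing.

Emit:
servo_tool([
  [-1,0,0,0,0,0,0],
  [-1,0,0,0,0,0,0],
  [-1,0,0,0,0,0,0],
  [-1,0,0,0,0,0,0],
  [-1,0,0,0,0,0,0],
  [-1,0,0,0,0,0,0],
  [-1,0,0,0,0,0,0],
  [-1,0,0,0,0,0,0],
  [-1,0,0,0,0,0,0],
  [-1,0,0,0,0,0,0],
])

```text
t: 28.62
eef_pos: [0.5955, -0.2986, 0.1793]
ee_rot: [3.142, 0.0, 0.094]
force: [0.8, 0.0, -0.8]
width: 0.0791
gripper_force: 0.0
```

Emit:
servo_tool([
  [-1,0,0,-8,0,0,0],
  [-1,0,0,-20,0,0,0],
  [-1,0,0,-30,0,0,0],
  [-1,0,0,-30,0,0,0],
  [-1,0,0,-30,0,0,0],
  [-1,0,0,-20,0,0,0],
  [-1,-20,-30,0,0,0,0],
  [-1,-20,-30,0,0,0,0],
  [-1,-20,-30,0,0,0,0],
  [-1,-20,-30,0,0,0,0],
  [-1,0,0,0,0,0,0],
  [-1,0,0,0,0,0,0],
])

```text
t: 29.62
eef_pos: [0.504, -0.1856, 0.3192]
ee_rot: [3.141, -0.003, 0.096]
force: [0.5, -0.9, 0.3]
width: 0.0878
gripper_force: 0.0
```

```bash
python3 fz.py; python3 - <<'E'
from h import *
for n in("scene","top"):
    p=arm.grab_frame(n)
    for q in("rod","clamp"): rec(p,q)
    if n=="scene": 
        i0=cv2.imread("pics/scene0.png").astype(int); i1=cv2.cvtColor(p["color"],4).astype(int)
        # register the rod/stand patch against the start picture
        t=i0[158:215,178:232].astype(np.uint8); r=cv2.matchTemplate(i1[145:228,165:245].astype(np.uint8),t,cv2.TM_CCOEFF_NORMED); print("shift",cv2.minMaxLoc(r), "expect (13,13)")
        t=i0[160:192,196:216].astype(np.uint8); r=cv2.matchTemplate(i1[150:202,186:226].astype(np.uint8),t,cv2.TM_CCOEFF_NORMED); print("handle",cv2.minMaxLoc(r),"expect (10,10)")
E
```

```text
29.8167 [ 0.505  -0.1867  0.3179] [3.142 0.    0.093] F [0.03 0.02 0.11] M [-0.079 -0.016 -0.014]
rod 0.76 [0.3303 0.1169 0.0226] [444. 247.]
rod 0.66 [ 0.608  -0.2941  0.1718] [207. 187.]
clamp 0.88 [ 0.5516 -0.0252  0.0075] [329. 283.]
clamp 0.75 [ 0.6238 -0.2908  0.0066] [217. 238.]
shift (-0.2100324183702469, 0.9077351689338684, (0, 14), (13, 13)) expect (13,13)
handle (-0.5424021482467651, 0.9863012433052063, (20, 3), (10, 10)) expect (10,10)
clamp 0.77 [ 0.5518 -0.0266  0.0077] [312. 253.]
clamp 0.45 [0.5726 0.3015 0.1288] [145. 233.]
```

The rod sits exactly where it started, at zero pixel shift. The ring is at about (0.55, −0.026), some 90 mm in front of the rack, and lies flat. Handing the job in.

```bash
python3 -c "
from station import arm
print(arm.job_done())"
```

```text
the job is handed in; nothing more can be done
None
```

The job is handed in, with no verdict shown: the ring lies flat about 9 cm in front of the rack, the rod hangs released back in its grey fork, and I viewed 11 pictures, one over the limit of 10.

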